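Set the washed mortar and pestle out to dry

TASK

Set the washed mortar and pestle out to dry: lay the pestle in the two saddles of the sloping rest, thick head at the low end and up against the end stop, and stand the mortar upright and centred on the small round top of the drying post. Set both down gently, let go of them, and do not disturb the other things on the counter.

Things in the scene. Friction and masses are not known exactly. Their poses are not given: they have to be found in the camera images.
- pestle: White ceramic pestle, 160 mm long, about 170 g, lying on the counter pointing any way, axis 17 mm up. Long round head 34 mm across (50 mm with its taper), round shank 22 mm across and 92 mm long, short six-sided pommel 34 mm across its flats, 12 mm long. Origin on the axis in the shank, 75 mm from the head's end face, near the balance point. x axis runs from head to pommel; roll about x has no meaning.
- pestle_head (a point): centre of the end face of the pestle's head
- pestle_tail (a point): centre of the end face of the pestle's pommel
- mortar: White ceramic mortar, a straight-sided small pot 58 mm high, about 240 g, standing on the counter. Outside 60 mm across from 22 mm up to the rim, wall 6 mm, foot 46 mm across. Origin at the centre of the foot's underside; z up.
- rest: Fixed steel sloping rest for the pestle, turned up to 0.35 rad. Origin: on the counter under its middle; x axis level, from its low to its high end, z up. Base plate x -82 to +98 mm, 130 wide, 8 thick. Two narrow 90-degree V saddles on thin legs in the plane y = 0, open air between them, hold the pestle's axis at 30 degrees, rising to +x. A small end stop closes the low end.
- rest_head (a point): point on the end stop's face (65 mm before the rest's origin, 75 mm above the counter) where the centre of the pestle's head end belongs
- rest_tail (a point): point where the centre of the pestle's pommel end belongs, 160 mm up the 30-degree slope from rest_head, below the shelf
- post: Fixed steel drying post 80 mm high: round foot 84 mm across and 8 mm thick, stem 16 mm, round flat top 34 mm across. Origin at the centre of its underside, z up.
- post_top (a point): centre of the post's flat top, 80 mm above the counter
- crusher: Fixed cast aluminium pill crusher, 130 x 110 mm base, 248 mm high to the top of the black knob, which may stand anywhere within 70 mm of its origin (centre of underside). An obstacle.
- funnel: Clear plastic funnel standing on its wide rim, 76 mm across, 85 mm high; origin at the centre of its underside. Leave alone.
- cups: Stack of pale green medicine cups upside down, 41 mm across, 56 mm high; origin at the centre of its underside. Leave alone.
- jar: Small amber tablet jar, 42 mm across, 70 mm high; origin at the centre of its underside. Leave alone.
- kidney: Steel kidney dish, about 200 mm long, 100 mm wide and 36 mm high; origin near its middle, on its underside, its y axis along its length. Leave alone.
- carton: White carton, 110 x 60 x 55 mm high, long along its x; origin at the centre of its underside. Leave alone.
- rest_low_saddle (a point): lower V saddle, 10 mm long, fits the pestle's head: point on the lying pestle's axis above it, 22 mm up the slope from the stop. Saddle tips and the stop's top edge end 3 mm or more below that axis (square to the slope)
- rest_high_saddle (a point): upper V saddle, 10 mm long, fits the pestle's shank: point on the lying pestle's axis above it, 125 mm up the slope from the stop
- rest_shelf (a point): middle of the front lower edge of the fixed steel shelf that overhangs the rest's high end: 25 mm in front (+x) of the rest's origin, 215 mm above the counter. The shelf is 72 mm deep (x +25 to +97), 130 mm wide, 6 thick, with stock on it up to 262 mm above the counter; two 10 mm legs at x = 85, y = +-57 mm of the rest
There are look-alikes about, which are no part of the job. There is more than one size of the pestle; the one meant has the size given above.

How it is judged:
At the end, for the whole second after the job is handed in: The pestle lies at rest in both saddles of the sloping rest, head low, each end within 12 mm of its place (head end at the stop); the mortar stands at rest on the post, upright within 5 degrees and centred within 10 mm (distance between pestle_head and rest_head below 0.012 m and distance between pestle_tail and rest_tail below 0.012 m and linear speed of each of pestle, mortar below 0.02 m/s and horizontal distance between mortar and post_top below 0.01 m and z of mortar in the frame of post_top between -0.005 and 0.005 m and angle between mortar's own z axis and vertical below 0.09 rad); the robot touches nothing.
It fails at once if the pestle or the mortar strikes or is pressed on its support with more than 40 N (contact force between pestle and rest above 40 N or contact force between mortar and post above 40 N).
It fails at once if a bystander is moved more than 20 mm (distance of any of funnel, cups, jar, kidney, carton from where it was at the start of the episode above 0.02 m).
It also fails if it takes over 72 s, if anything falls off the work surface, if the arm or the gripper's body presses on something with over 40 N, if the wrist force passes 120 N, or if a joint passes its speed limit or range.

ROBOT

A 6-joint arm with a two-finger parallel gripper is mounted at the origin on the work surface. World frame = base frame: x ahead of the robot, y to its left, z up, the work surface at z = 0. Lengths are in m, angles in rad, forces in N, time in s.
With the tool pointing down it reaches from about 0.35 to 0.875 m from the base axis. Payload 15.5 kg.
Tool frame: the origin (TCP) lies between the finger pads; the fingertips stand 25 mm ahead of it and the grasp point (between the pads) lies 6 mm ahead of it; z points along the fingers, y is the line along which they close (so a half turn about z gives the same grasp; the last joint's range is limited). The gripper opens to 85 mm and grips with 20 to 120 N. Pads are 22 mm wide; open, the fingers measure 114 mm over their backs; the gripper's body (76 mm by 85 mm) begins 54 mm behind the grasp point. The pads swing forward as they close: fully open they stand 13 mm farther back than shut.
Start: joints at [1.117, 0.494, 1.345, -0, 1.302, -0.096], TCP at [0.219, 0.585, 0.256] pointing down, gripper open.
Joint ranges: [-2.91, 2.91], [-0.82, 2.16], [0.22, 2.67], [-1.22, 4.37], [0.12, 2.79], [-3.08, 3.08]. Speed limits (rad/s): [1.89, 1.89, 2.57, 3.01, 3.01, 3.01].

INTERFACE

Orientations are given as [roll, pitch, yaw] about the fixed x, y, z axes, in that order (R = Rz(yaw) Ry(pitch) Rx(roll)).
In Python, from rig import r gives the robot as it stands. The module is installed in compiled form; this text tells all that it offers.
- The arm moves only by the shell command python3 -m jog 'ROWS' [OPENING]. ROWS is JSON, one flat list of numbers, 4 for each row, row after row: the shift along the tool's x, y, z scaled (see below), then the turn about the tool's z scaled (see below). A call has 1 to 20 rows; each row is the pose to reach, as a shift and turn from the pose commanded when the call began, along the tool's axes at that moment; what a row does not reach only later rows make up. The controller multiplies each number of a shift by 0.15 m and each number of a turn by 90 degrees. A row lasts 1/10 s, in which the tool goes at most 50 mm and 8.59 degrees, less where a joint would pass 70% of its speed; a pose out of reach is approached as far as the arm can. A call with a number of a shift or a turn outside -1 to 1 is refused whole. A call with a gripper value outside its range is refused whole. OPENING is the closure, from -1 (fully open) to 1 (shut), set as the call begins (- or left out, the last holds). The fingers move at their own pace and stop on an object; the grip force is fixed at half the most. Time passes only in rows, so rows that repeat a pose let the fingers close. It gives the time, the measured TCP pose, the force, the opening and the grip force at its end, in the units of the state.
- r.observe(): the state, without advancing time (a new reading comes with each control period).
- r.snapshot(name): name is "scene" or "top"; returns a dict with "pixels" (420x560x3 uint8, red, green, blue), "fovy" (degrees; the focal length in pixels is half the picture's height over the tangent of half this angle, whatever the lens; pixels are square), "cx", "cy" (the principal point, pixels), "R" (3x3) and "t" (3): a world point X has camera coordinates R X + t. Camera axes: x right, y down, z forward; pixel columns grow to the right and rows downward; lengths in m; the calibration is good to about 2 mm. A picture is of the moment at which its call begins. There is no depth.
- r.finish_job(): hands the job in; it is judged then, once.
The state is a dict: "t": time; "qpos": joint angles; "qd": joint speeds; "effort": joint torques, N m; "position": TCP position; "tcp_rot": TCP orientation; "wrist_force": force on the tool from outside, world axes, zero at the start; "wrist_torque": the same for the moment, N m; "finger_gap": opening from 0.0 (shut) to 1.0 (fully open); "grip_force": force on a finger pad.
Only numpy, scipy, OpenCV 4.12 (cv2) and the standard library are available. Lean on these libraries where they do the work, as an engineer would, in place of code of your own. Each camera call takes 0.05 s, during which the arm holds its last target. There are 200 camera calls.

## Working session

There is one attempt and no reset: what is moved stays moved. The work goes in short steps, Python scripts to look and compute and a shell command to move; the robot and the scene stay as the last step left them, time stands still between calls to the robot, and variables do not carry over. Pictures are saved under pics/ and viewed, at most 10 in all, crops included, and the job is handed in when it is done.

```bash
mkdir -p pics; cat > h.py <<'E'
import numpy as np, cv2
from rig import r
def snap(n):
    s=r.snapshot(n); s={k:(np.array(v) if k in('R','t','pixels') else v) for k,v in s.items()}
    s['f']=210/np.tan(np.radians(s['fovy'])/2); return s
def ray(s,u,v):
    d=s['R'].T@np.array([(u-s['cx'])/s['f'],(v-s['cy'])/s['f'],1]); return -s['R'].T@s['t'],d
def onz(s,u,v,z):
    o,d=ray(s,u,v); return o+d*(z-o[2])/d[2]
def proj(s,X):
    c=s['R']@np.array(X)+s['t']; return np.array([s['cx']+s['f']*c[0]/c[2],s['cy']+s['f']*c[1]/c[2]])
def save(s,name,box=None,k=1):
    p=s['pixels'][:,:,::-1]
    if box: p=p[box[1]:box[3],box[0]:box[2]]
    cv2.imwrite('pics/'+name,cv2.resize(p,None,fx=k,fy=k,interpolation=cv2.INTER_CUBIC))
E
python3 - <<'E'
from h import *
for n in('top','scene'):
    s=snap(n); save(s,n+'0.png',None,1.42); print(n,s['f'],s['cx'],s['cy'],-s['R'].T@s['t'],s['R'][2])
print(r.observe())
E
```

```text
top 461.2629826838005 279.63422733894566 200.47556327893477 [ 0.25472035 -0.01275092  1.27739311] [ 0.17550003  0.02200745 -0.98423341]
scene 386.72845211098115 279.4887104335693 205.9664890353351 [ 1.11009632 -0.25417398  0.75404739] [-0.72683008  0.27324386 -0.63012366]
{'t': 0.1, 'qpos': array([ 1.11748033e+00,  4.94130278e-01,  1.34605277e+00,  2.60080261e-05,
        1.30248283e+00, -9.54663818e-02]), 'qd': array([-8.28631208e-04,  9.00947041e-05, -2.07122706e-03, -1.53410139e-03,
        5.98358797e-04, -4.38671504e-04]), 'effort': array([-1.41270953e-03, -8.83580375e+01, -3.84560251e+01, -4.00344225e-04,
        5.09473204e-03, -6.01961165e-05]), 'position': array([0.21875884, 0.58516386, 0.25575968]), 'tcp_rot': array([-3.14052671e+00, -1.27256689e-04,  2.78373607e+00]), 'wrist_force': array([-0.78504698, -0.57846316, -0.2370667 ]), 'wrist_torque': array([ 0.01762825, -0.0029549 , -0.01004702]), 'grip_force': 0.0, 'finger_gap': 1.0032328365861085}
```

View pics/top0.png

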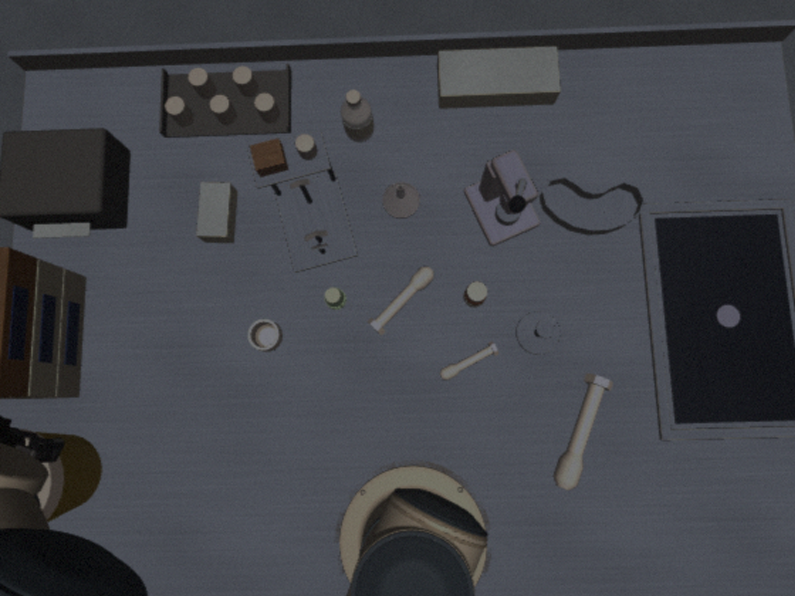

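View pics/scene0.png

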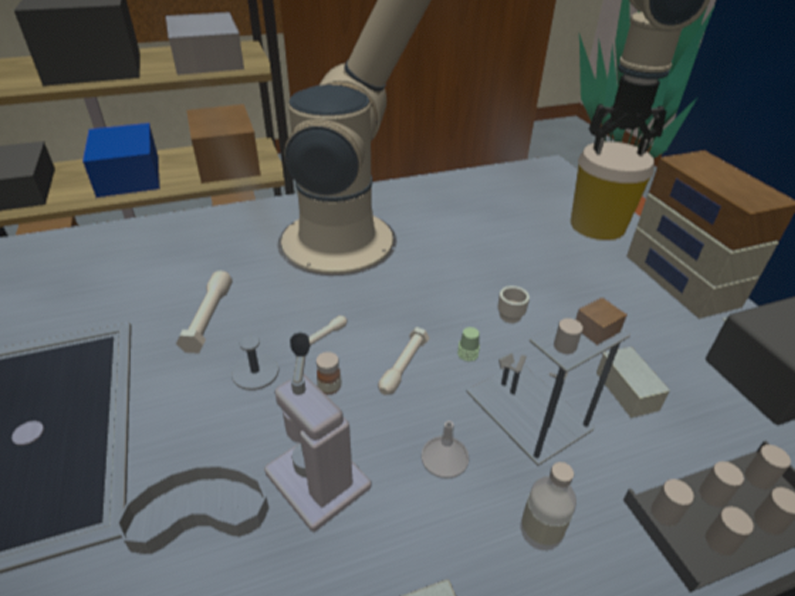

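The top view shows three pestles. The middle-sized one, from (377,326) to (430,272), matches the 160 mm length. The mortar is at (265,335), the post at (537,334) and the rest around (315,215), with its high end and shelf towards the top. Next I'll measure these.

```bash
python3 - <<'E'
from h import *
s=snap('top'); c=snap('scene')
np.save('/tmp/top.npy',s['pixels']); np.save('/tmp/sc.npy',c['pixels'])
p=s['pixels'].astype(int); g=p.sum(2)
m=((p[:,:,0]-p[:,:,2]>5)&(g>240)).astype(np.uint8)
cs,_=cv2.findContours(m,cv2.RETR_EXTERNAL,cv2.CHAIN_APPROX_NONE)
for k in cs:
    if cv2.contourArea(k)<60: continue
    x,y,w,h=cv2.boundingRect(k); rc=cv2.minAreaRect(k); print((x,y,w,h),rc, onz(s,*rc[0],.017)[:2].round(3))
A=np.clip(s['pixels'].astype(float)*1.8,0,255).astype(np.uint8)[:,:,::-1]
a=cv2.resize(A[105:195,165:265],None,fx=4,fy=4,interpolation=cv2.INTER_CUBIC)
b=cv2.resize(A[195:285,345:415],None,fx=4,fy=4,interpolation=cv2.INTER_CUBIC)
cv2.imwrite('pics/c1.png',np.hstack([a,b]))
B=np.clip(c['pixels'].astype(float)*1.3,0,255).astype(np.uint8)[:,:,::-1]
b=cv2.resize(B[225:330,320:450],None,fx=4,fy=4,interpolation=cv2.INTER_CUBIC)
e=cv2.resize(B[60:165,405:475],None,fx=4,fy=4,interpolation=cv2.INTER_CUBIC)
cv2.imwrite('pics/c2.png',np.hstack([b,e]))
E
```

```text
(333, 386, 10, 27) ((337.74139404296875, 398.8965759277344), (4.642383575439453, 27.11151885986328), 21.801406860351562) [-0.043 -0.12 ]
(285, 358, 53, 39) ((312.47125244140625, 371.4767150878906), (59.66279983520508, 16.06306266784668), 38.990997314453125) [ 0.025 -0.058]
(239, 328, 103, 82) ((282.3231506347656, 361.2215270996094), (62.677181243896484, 103.60862731933594), 68.72039794921875) [0.053 0.02 ]
(26, 326, 10, 32) ((31.176000595092773, 341.5320129394531), (7.870960235595703, 31.215513229370117), 10.30484676361084) [0.118 0.689]
(393, 271, 33, 74) ((410.2008972167969, 308.001953125), (14.864960670471191, 75.50432586669922), 20.353227615356445) [ 0.18  -0.322]
(310, 244, 37, 23) ((328.1000061035156, 255.70004272460938), (7.602630138397217, 38.9075813293457), 63.43495178222656) [ 0.323 -0.112]
(229, 203, 11, 10) ((234.0, 207.5), (9.0, 10.0), 90.0) [0.464 0.143]
(329, 199, 14, 13) ((335.5, 205.0), (12.0, 13.0), 90.0) [ 0.462 -0.139]
(264, 188, 41, 48) ((283.30572509765625, 210.40255737304688), (10.985209465026855, 56.93601989746094), 42.58049392700195) [0.451 0.006]
(208, 95, 13, 12) ((214.0, 100.5), (11.0, 12.0), 90.0) [0.78  0.198]
(116, 68, 14, 13) ((122.80001831054688, 73.90000915527344), (12.074766159057617, 12.521980285644531), 26.56505012512207) [0.873 0.467]
(148, 67, 13, 12) ((154.0, 72.5), (11.0, 12.0), 90.0) [0.874 0.375]
(179, 66, 14, 12) ((185.5, 71.5), (11.0, 13.0), 90.0) [0.873 0.282]
(133, 48, 13, 12) ((139.0, 53.5), (11.0, 12.0), 90.0) [0.936 0.421]
(164, 47, 13, 12) ((170.0, 52.5), (11.0, 12.0), 90.0) [0.935 0.328]
```

View pics/c1.png

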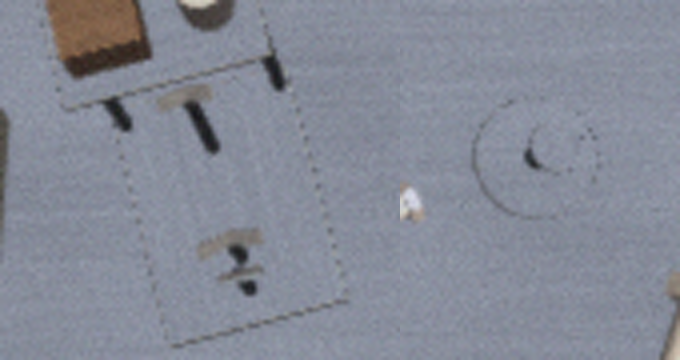

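View pics/c2.png

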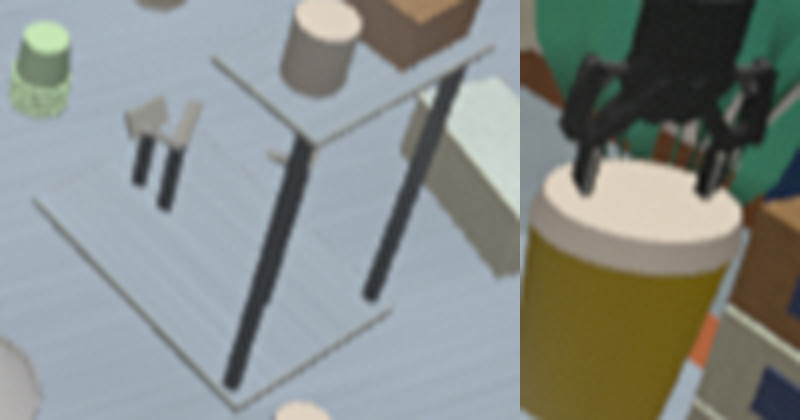

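```bash
cat > loc.py <<'E'
from h import *
s=snap('top'); s['pixels']=np.load('/tmp/top.npy'); c=snap('scene'); c['pixels']=np.load('/tmp/sc.npy')
def pestle(s,box,thr,z=.017):
    p=s['pixels'].astype(int); m=((p[:,:,0]-p[:,:,2]>thr[0])&(p.sum(2)>thr[1])).astype(np.uint8)
    x0,y0,x1,y1=box; k=np.zeros_like(m); k[y0:y1,x0:x1]=m[y0:y1,x0:x1]
    n,l,st,_=cv2.connectedComponentsWithStats(k); k=l==1+np.argmax(st[1:,4])
    v,u=np.nonzero(k); W=np.array([onz(s,a,b,z)[:2] for a,b in zip(u,v)]); return W
def ax(W):
    vx,vy,x0,y0=cv2.fitLine(W.astype(np.float32),cv2.DIST_L2,0,.001,.001).ravel()
    d=np.array([vx,vy]);o=np.array([x0,y0]); t=(W-o)@d; n=(W-o)@np.array([-vy,vx]); return o,d,t,n
E
python3 - <<'E'
from loc import *
for s_,box,thr in((s,(255,180,312,242),(-5,215)),(c,(258,225,305,282),(12,330))):
    W=pestle(s_,box,thr); o,d,t,n=ax(W)
    print('pestle',len(W),o.round(4),d.round(4),t.min().round(4),t.max().round(4),'ends',(o+d*t.min()).round(4),(o+d*t.max()).round(4))
    print([(round(a*1e3),round(np.ptp(n[abs(t-a)<.004])*1e3)) for a in np.arange(t.min()+.004,t.max(),.01)])
# mortar rim
p=s['pixels'].astype(int)
for (s_,box,thr) in((s,(168,220,205,252),215),(c,(345,198,378,228),330)):
    q=s_['pixels'].astype(int); sub=q[box[1]:box[3],box[0]:box[2]]
    m=((sub[:,:,0]-sub[:,:,2]>-3)&(sub.sum(2)>thr)).astype(np.uint8)
    cs,_=cv2.findContours(m,cv2.RETR_EXTERNAL,cv2.CHAIN_APPROX_NONE); k=max(cs,key=cv2.contourArea)+np.array(box[:2])
    W=np.array([onz(s_,*a,.058)[:2] for a in k[:,0]]); (ce,rad)=cv2.minEnclosingCircle(W.astype(np.float32)); print('mortar',ce,rad,cv2.boundingRect(k),W.min(0),W.max(0))
f=lambda u,v,z,S=s:onz(S,u,v,z)[:2].round(4)
print('base low corners',f(208.75,191.5,.008),f(251.75,180,.008))
print('shelf',f(181.25,132,.218),f(232.5,119.5,.218))
print('post foot',f(379.25,234.25,.008),'top',f(385.8,230.2,.08))
# scene base corners
print('sc base corners +x',f(320+237/4,225+408/4,.008,c),'low?',f(320+35/4,225+200/4,.008,c))
E
```

```text
pestle 482 [0.4574 0.0019] [ 0.7124 -0.7017] -0.0877 0.0745 ends [0.395  0.0634] [ 0.5105 -0.0504]
[(-84, 39), (-74, 37), (-64, 22), (-54, 22), (-44, 22), (-34, 22), (-24, 22), (-14, 22), (-4, 22), (6, 22), (16, 22), (26, 22), (36, 30), (46, 32), (56, 32), (66, 34)]
pestle 215 [ 0.4668 -0.0039] [ 0.6766 -0.7364] -0.0968 0.0585 ends [0.4013 0.0674] [ 0.5064 -0.047 ]
[(-93, 7), (-83, 7), (-73, 7), (-63, 8), (-53, 7), (-43, 7), (-33, 7), (-23, 7), (-13, 9), (-3, 17), (7, 19), (17, 27), (27, 29), (37, 29), (47, 28), (57, 20)]
mortar (0.38629794120788574, 0.26914888620376587) 0.029730098322033882 (175, 225, 21, 22) [0.35734367 0.2424363 ] [0.41387362 0.29623536]
mortar (0.3889506161212921, 0.2678624391555786) 0.030320072546601295 (352, 202, 21, 13) [0.35950373 0.23925413] [0.41841288 0.29800537]
base low corners [0.5131 0.2146] [0.5423 0.0927]
shelf [0.6188 0.2436] [0.6459 0.1194]
post foot [ 0.3782 -0.2551] top [ 0.3812 -0.2589]
sc base corners +x [0.7209 0.1367] low? [0.5481 0.0946]
```

```bash
cat > go.py <<'E'
import sys
from h import *
def go(x,y,z,yaw):
    o=r.observe(); p=o['position']; a=o['tcp_rot'][2]
    R=np.array([[np.cos(a),np.sin(a),0],[np.sin(a),-np.cos(a),0],[0,0,-1]])
    d=R.T@(np.array([x,y,z])-p)/.15; tr=-(yaw-a+np.pi)%(2*np.pi); tr=-((yaw-a+np.pi)%(2*np.pi)-np.pi)/(np.pi/2)
    print('t%.1f'%o['t'],p.round(4),'yaw %.3f'%a,'units',d.round(3),'turn %.3f'%tr)
if __name__=='__main__': go(*map(float,sys.argv[1:5]))
E
python3 go.py .4701 -.0106 .256 2.364
python3 - <<'E'
from loc import *
f=lambda u,v,z,S=s:onz(S,u,v,z)[:2]
X=np.array([.9725,.2328]);Y=np.array([-.2328,.9725])
for n,(u,v),z,x in(('low',(222.5,165.75),.083,-.045),('stop',(225,173),.072,-.064),('high',(211.25,129.5),.134,.045)):
    w=f(u,v,z); print(n,w.round(4),'origin',(w-x*X).round(4))
print('post sc top',f(176,242,.08,c).round(4),'foot',f(179.6,262,.008,c).round(4))
E
```

```text
t0.3 [0.2188 0.5853 0.2561] yaw 2.784 units [-2.96  -3.134  0.   ] turn 0.267
low [0.5669 0.1643] origin [0.6107 0.1747]
stop [0.5495 0.1592] origin [0.6117 0.1741]
high [0.6517 0.1855] origin [0.6079 0.175 ]
post sc top [ 0.3856 -0.2514] foot [ 0.3851 -0.2526]
```

```bash
python3 -m jog '[-0.25,-0.26,0,0,-0.5,-0.52,0,0,-0.75,-0.78,0,0,-1,-1,0,0]' -1
python3 -m jog '[-0.25,-0.26,0,0,-0.5,-0.52,0,0,-0.75,-0.78,0,0,-1,-1,0,0]'
python3 -m jog '[-0.25,-0.26,0,0,-0.5,-0.52,0,0,-0.75,-0.78,0,0,-0.96,-1,0,0,-0.96,-1,0,0]'
python3 go.py .4701 -.0106 .1 2.364
```

```text
t: 0.8
position: [0.3013, 0.4015, 0.2563]
tcp_rot: [3.142, 0.0, 2.785]
wrist_force: [1.1, 0.3, -1.2]
finger_gap: 1.001
grip_force: 0.0
t: 1.2
position: [0.3838, 0.2192, 0.2565]
tcp_rot: [3.141, 0.0, 2.784]
wrist_force: [0.5, 0.2, 0.6]
finger_gap: 0.998
grip_force: 0.0
t: 1.7
position: [0.468, 0.0259, 0.2565]
tcp_rot: [-3.141, 0.002, 2.78]
wrist_force: [0.3, -0.1, -0.4]
finger_gap: 0.998
grip_force: 0.0
t1.7 [0.468  0.0259 0.2565] yaw 2.780 units [-0.099 -0.223  1.043] turn 0.265
```

```bash
python3 -m jog '[-0.1,-0.22,0.2,0.1,-0.1,-0.22,0.4,0.2,-0.1,-0.22,0.7,0.265,-0.1,-0.22,1,0.265,-0.1,-0.22,1,0.265,-0.1,-0.22,1,0.265]'
python3 go.py .4701 -.0106 .028 2.364
```

```text
t: 2.3
position: [0.4683, -0.0057, 0.1068]
tcp_rot: [-3.141, -0.001, 2.368]
wrist_force: [-0.2, 0.3, 0.3]
finger_gap: 0.998
grip_force: 0.0
t2.3 [ 0.4683 -0.0057  0.1068] yaw 2.368 units [-0.031 -0.015  0.525] turn 0.003
```

```bash
python3 -m jog '[-0.03,-0.015,0,0,-0.03,-0.015,0.2,0,-0.03,-0.015,0.4,0,-0.03,-0.015,0.5,0,-0.03,-0.015,0.52,0,-0.03,-0.015,0.52,0]'
python3 -m jog '[0,0,0,0,0,0,0,0,0,0,0,0,0,0,0,0,0,0,0,0,0,0,0,0,0,0,0,0,0,0,0,0,0,0,0,0,0,0,0,0]' 1
python3 -m jog '[0,0,-0.1,0,0,0,-0.2,0,0,0,-0.4,0,0,0,-0.7,0,0,0,-1,0,0,0,-1,0]'
python3 -c "
from h import *
s=snap('scene'); save(s,'lift.png',None,1.42)"
python3 go.py .312 -.257 .25 0
```

```text
t: 2.9
position: [0.4711, -0.011, 0.0296]
tcp_rot: [3.141, 0.002, 2.368]
wrist_force: [-0.9, 0.0, -0.0]
finger_gap: 1.0
grip_force: 0.0
t: 3.9
position: [0.4706, -0.0108, 0.0288]
tcp_rot: [3.141, 0.001, 2.368]
wrist_force: [-0.4, 0.4, 12.3]
finger_gap: 0.264
grip_force: 53.6
t: 4.5
position: [0.4723, -0.011, 0.1831]
tcp_rot: [3.137, 0.006, 2.368]
wrist_force: [0.6, 0.4, -3.0]
finger_gap: 0.245
grip_force: 57.0
t4.5 [ 0.4713 -0.0109  0.1806] yaw 2.368 units [-0.387 -1.916 -0.463] turn 1.507
```

View pics/lift.png

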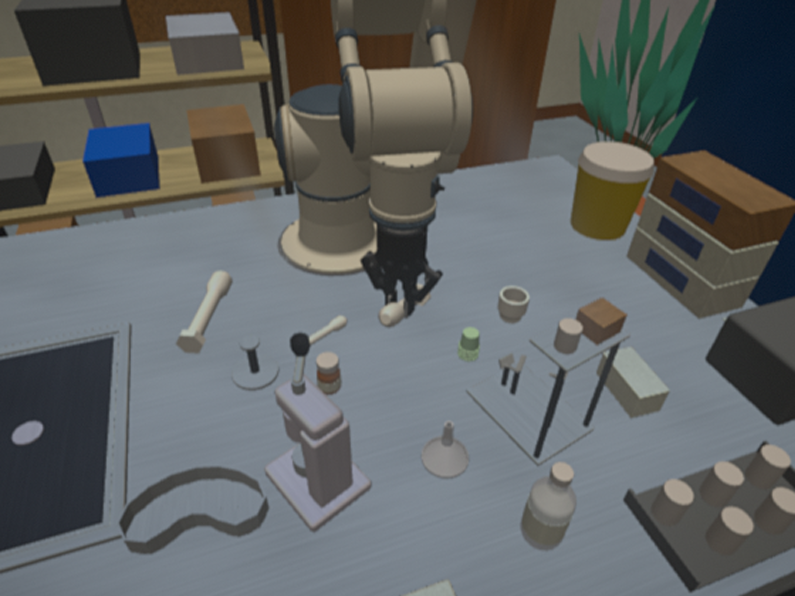

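The pestle is held level, with its head at (393,312). I'll carry it to the post and use the fixed post top to tilt it 30° in the grip.

```bash
python3 -m jog '[-0.02,-0.1,-0.1,0.09,-0.05,-0.2,-0.2,0.19,-0.08,-0.35,-0.3,0.28,-0.1,-0.5,-0.46,0.38,-0.13,-0.65,-0.46,0.47,-0.16,-0.8,-0.46,0.57,-0.2,-0.96,-0.46,0.66,-0.2,-0.96,-0.46,0.75,-0.2,-0.96,-0.46,0.75]'
python3 go.py .312 -.257 .25 0
```

```text
t: 5.45
position: [0.3901, -0.1348, 0.2461]
tcp_rot: [-3.139, -0.0, 1.185]
wrist_force: [0.3, 0.4, -2.1]
finger_gap: 0.241
grip_force: 57.2
t5.5 [ 0.3901 -0.1348  0.2461] yaw 1.185 units [-0.95  -0.176 -0.026] turn 0.755
```

```bash
python3 -m jog '[-0.1,0,0,0.09,-0.2,-0.02,0,0.19,-0.35,-0.05,0,0.28,-0.5,-0.1,0,0.38,-0.65,-0.13,0,0.47,-0.8,-0.16,0,0.57,-0.95,-0.176,0,0.66,-0.95,-0.176,0,0.755,-0.95,-0.176,0,0.755]'
python3 - <<'E'
from h import *
s=snap('scene'); o=r.observe(); P=o['position']; print(P,o['tcp_rot'])
u,v=proj(s,P); print(u,v)
p=s['pixels'].astype(int); k=(p.max(2)<75)
dep=(s['R']@(P+[0,0,.1])+s['t'])[2]
for h in (.06,.07,.08,.09,.1,.11,.12,.13):
    a,b=proj(s,P+[0,0,h]); row=k[int(round(b))]; xs=[x for x in range(int(a)-30,int(a)+31) if row[x]]
    print(h,round(b),len(xs),round(len(xs)*dep/s['f']*1e3), p[int(b),int(a)])
save(s,'tilt.png',(int(u)-70,int(v)-90,int(u)+80,int(v)+60),4)
t=snap('top'); save(t,'topx.png')
E
python3 go.py .312 -.257 .15 0
```

```text
t: 6.35
position: [0.3131, -0.2569, 0.2465]
tcp_rot: [-3.14, 0.001, 0.004]
wrist_force: [-0.0, 0.1, -2.3]
finger_gap: 0.24
grip_force: 57.2
[ 0.31328045 -0.25664663  0.24658515] [-3.14037048e+00  9.81287184e-04  1.01193825e-02]
158.68074164265028 170.2704462233952
0.06 148 49 106 [32 31 32]
0.07 144 49 106 [31 30 30]
0.08 140 56 121 [30 32 30]
0.09 136 40 86 [29 30 29]
0.1 132 38 82 [30 30 29]
0.11 127 36 78 [28 27 28]
0.12 123 37 80 [28 28 27]
0.13 119 40 86 [45 45 44]
t6.5 [ 0.3134 -0.2565  0.2467] yaw 0.011 units [-0.009  0.003  0.645] turn 0.007
```

View pics/tilt.png

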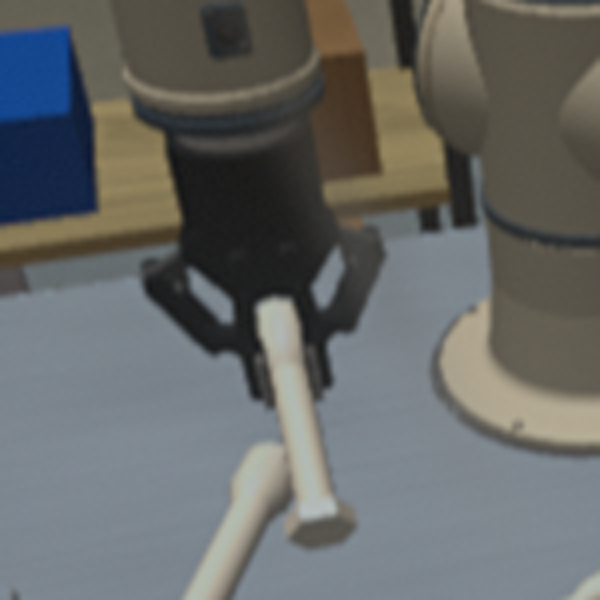

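```bash
python3 - <<'E'
from h import *
s=snap('scene'); G=np.array([.3134,-.2565,.238])
for th in (0,.15,.3,.45,.6):   # tail droop
    d=np.array([np.cos(th),0,-np.sin(th)]); print(th,[((proj(s,G+d*a)-[88,80])*4).round() for a in(-.056,.104)])
E
```

```text
0 [array([275., 324.]), array([307., 478.])]
0.15 [array([273., 313.]), array([312., 499.])]
0.3 [array([271., 303.]), array([315., 517.])]
0.45 [array([269., 294.]), array([318., 531.])]
0.6 [array([268., 287.]), array([320., 540.])]
```

The tail has drooped about 0.42 rad in the grip, with the tail face at (320,528), so the pads turn easily. I'll press it gently on the post to raise the tail.

```bash
python3 -m jog '[0.03,0,0.05,0,0.08,0,0.15,0,0.08,0,0.3,0,0.08,0,0.45,0,0.08,0,0.6,0,0.08,0,0.68,0,0.08,0,0.71,0,0.08,0,0.71,0]'
python3 -m jog '[0,0,0.02,0,0,0,0.04,0,0,0,0.06,0,0,0,0.08,0,0,0,0.1,0,0,0,0.12,0,0,0,0.14,0,0,0,0.16,0,0,0,0.18,0,0,0,0.2,0]'
python3 -m jog '[0,0,0.02,0,0,0,0.04,0,0,0,0.06,0,0,0,0.08,0,0,0,0.1,0,0,0,0.12,0,0,0,0.14,0,0,0,0.16,0,0,0,0.18,0,0,0,0.2,0,0,0,0.22,0,0,0,0.22,0]'
python3 - <<'E'
from h import *
s=snap('scene'); save(s,'t2.png',(90,110,240,260),4)
P=r.observe()['position']; print(P); G=P-[0,0,.008]
for th in (0,-.2,-.4,-.52,-.6):
    d=np.array([np.cos(th),0,-np.sin(th)]); print(th,[((proj(s,G+d*a)-[90,110])*4).round() for a in(-.056,.104)])
E
```

```text
t: 7.3
position: [0.3255, -0.2567, 0.1402]
tcp_rot: [-3.141, 0.001, 0.005]
wrist_force: [-0.8, -0.0, -3.2]
finger_gap: 0.238
grip_force: 57.2
t: 8.3
position: [0.3253, -0.257, 0.1105]
tcp_rot: [-3.142, 0.0, 0.004]
wrist_force: [-2.8, 0.8, 4.8]
finger_gap: 0.24
grip_force: 56.4
t: 9.5
position: [0.3255, -0.2575, 0.0776]
tcp_rot: [3.141, -0.0, 0.003]
wrist_force: [-5.9, -3.9, 8.9]
finger_gap: 0.24
grip_force: 64.5
[ 0.32544216 -0.25740395  0.07769003]
0 [array([313., 426.]), array([347., 591.])]
-0.2 [array([316., 439.]), array([341., 565.])]
-0.4 [array([319., 454.]), array([335., 534.])]
-0.52 [array([321., 464.]), array([330., 514.])]
-0.6 [array([322., 470.]), array([327., 500.])]
```

View pics/t2.png

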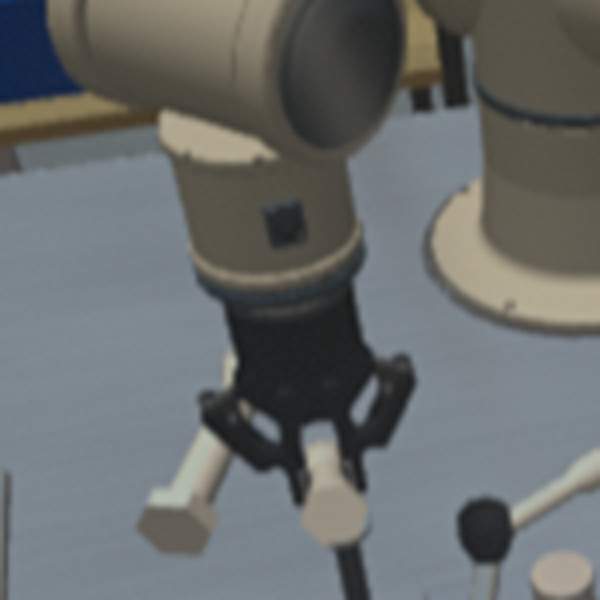

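The tail face at (335,512) matches about 0.51 rad head-down, as needed. The gripper body measures about 85 mm along y, so it must be 76 mm along x. I'll carry the pestle smoothly to the rest.

```bash
python3 -m jog '[0,0,-0.02,0,0,0,-0.05,0,0,0,-0.1,0,0,0,-0.16,0,0,0,-0.24,0,0,0,-0.34,0,0,0,-0.46,0,0,0,-0.58,0,0,0,-0.7,0,0,0,-0.82,0,0,0,-0.92,0,0,0,-0.98,0,0,0,-1,0,0,0,-1,0]'
python3 go.py .464 .14 .25 .235
```

```text
t: 10.95
position: [0.3254, -0.257, 0.2279]
tcp_rot: [3.141, -0.0, 0.004]
wrist_force: [-0.4, -0.3, -2.7]
finger_gap: 0.236
grip_force: 62.0
t10.9 [ 0.3254 -0.257   0.2279] yaw 0.004 units [ 0.934 -2.644 -0.147] turn -0.147
```

```bash
python3 -m jog '[0.01,-0.02,-0.01,0,0.02,-0.06,-0.03,0,0.05,-0.13,-0.06,0,0.08,-0.23,-0.1,0,0.12,-0.35,-0.13,0,0.17,-0.48,-0.15,0,0.22,-0.62,-0.15,0,0.26,-0.75,-0.15,0,0.31,-0.88,-0.15,0]'
python3 -m jog '[0.05,-0.13,0,0,0.1,-0.27,0,0,0.14,-0.41,0,0,0.19,-0.55,0,0,0.24,-0.69,0,0,0.29,-0.83,0,0]'
python3 -m jog '[0.05,-0.13,0,-0.01,0.1,-0.27,0,-0.03,0.14,-0.41,0,-0.05,0.19,-0.55,0,-0.08,0.24,-0.68,0,-0.11,0.28,-0.79,0,-0.13,0.31,-0.87,0,-0.14,0.33,-0.92,0,-0.147,0.34,-0.94,0,-0.147,0.34,-0.94,0,-0.147]'
python3 go.py .464 .14 .144 .235
```

```text
t: 11.85
position: [0.3715, -0.1232, 0.2504]
tcp_rot: [-3.141, 0.0, 0.004]
wrist_force: [0.5, -0.2, -3.3]
finger_gap: 0.234
grip_force: 62.0
t: 12.45
position: [0.4144, 0.0015, 0.2504]
tcp_rot: [-3.141, 0.0, 0.004]
wrist_force: [0.4, -0.0, -1.8]
finger_gap: 0.233
grip_force: 62.0
t: 13.45
position: [0.4649, 0.141, 0.2503]
tcp_rot: [3.142, 0.0, 0.234]
wrist_force: [0.9, -0.4, -2.9]
finger_gap: 0.235
grip_force: 62.0
t13.4 [0.4649 0.141  0.2503] yaw 0.234 units [-0.008  0.005  0.708] turn -0.001
```

```bash
cat > held.py <<'E'
from h import *
s=snap('scene'); o=r.observe(); P=o['position']; a=o['tcp_rot'][2]
X=np.array([np.cos(a),np.sin(a),0]);N=np.array([-np.sin(a),np.cos(a),0])
p=s['pixels'].astype(int); m=((p[:,:,0]-p[:,:,2]>12)&(p.sum(2)>300)).astype(np.uint8)
u,v=proj(s,P).astype(int); x0,y0,x1,y1=u-60,v-35,u+60,v+55
k=np.zeros_like(m); k[y0:y1,x0:x1]=m[y0:y1,x0:x1]
W=[]
for vv,uu in zip(*np.nonzero(k)):
    q,d=ray(s,uu,vv); w=q+d*(N@(P-q))/(N@d); W.append([X@(w-P),w[2]-P[2]])
W=np.array(W); W=W[(abs(W[:,0])<.13)&(abs(W[:,1])<.1)]
np.save('/tmp/W.npy',W)
im=np.zeros((300,400,3),np.uint8)
for x,z in W: cv2.circle(im,(int(200+x*1400),int(150-z*1400)),2,(255,255,255),-1)
cv2.circle(im,(200,150),3,(0,0,255),-1)
c=cv2.resize(s['pixels'][y0:y1,x0:x1,::-1],None,fx=3.3,fy=3.3,interpolation=cv2.INTER_CUBIC)
c=cv2.copyMakeBorder(c,0,max(0,300-c.shape[0]),0,0,cv2.BORDER_CONSTANT)[:300]
cv2.imwrite('pics/held.png',np.hstack([im,c]))
E
python3 held.py
```

```text
(no output)
```

View pics/held.png

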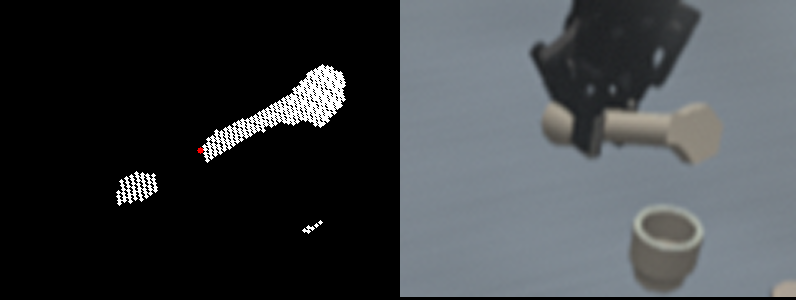

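Measured in the tool plane, the tilt is about 29° and the grip is about 59 mm from the head end. That leaves about 1 mm of clearance at the shelf, so I'll go in with small steps and watch the force.

```bash
python3 -m jog '[0,0,0.03,0,0,0,0.09,0,0,0,0.18,0,0,0,0.28,0,0,0,0.38,0,0,0,0.48,0,0,0,0.58,0,0,0,0.66,0,0,0,0.7,0,0,0,0.7,0]'
python3 -m jog '[0.03,0,0,0,0.09,0,0,0,0.18,0,0,0,0.28,0,0,0,0.38,0,0,0,0.48,0,0,0,0.58,0,0,0,0.68,0,0,0,0.75,0,0,0,0.8,0,0,0,0.8,0,0,0]'
python3 go.py .5959 .1718 .145 .235
```

```text
t: 14.5
position: [0.4645, 0.1406, 0.1444]
tcp_rot: [-3.142, 0.002, 0.234]
wrist_force: [-0.4, -0.2, -2.0]
finger_gap: 0.238
grip_force: 62.0
t: 15.6
position: [0.5826, 0.169, 0.1454]
tcp_rot: [3.142, -0.001, 0.234]
wrist_force: [0.3, -0.0, -1.9]
finger_gap: 0.241
grip_force: 62.0
t15.6 [0.5826 0.169  0.1454] yaw 0.234 units [0.091 0.002 0.003] turn -0.000
```

```bash
python3 -m jog '[0.02,0,0,0,0.04,0,0,0,0.055,0,0,0,0.06,0,0,0,0.06,0,0,0]'
python3 -m jog '[0.01,0,0,0,0.02,0,0,0,0.02,0,0,0]'
python3 -m jog '[0.01,0,0,0,0.01,0,0,0,0.01,0,0,0]'
python3 -c "
from h import *
s=snap('scene'); save(s,'rest1.png',(325,185,435,295),5)"
python3 go.py .5959 .1718 .145 .235
```

```text
t: 16.1
position: [0.5904, 0.1709, 0.1453]
tcp_rot: [3.142, 0.0, 0.234]
wrist_force: [0.1, -0.4, -1.8]
finger_gap: 0.233
grip_force: 62.0
t: 16.4
position: [0.5936, 0.1716, 0.1453]
tcp_rot: [3.142, -0.0, 0.234]
wrist_force: [0.4, 0.5, -2.1]
finger_gap: 0.239
grip_force: 62.0
t: 16.7
position: [0.5948, 0.1719, 0.1453]
tcp_rot: [3.142, 0.0, 0.234]
wrist_force: [-0.6, -0.2, -1.7]
finger_gap: 0.239
grip_force: 62.0
t16.8 [0.5948 0.1719 0.1453] yaw 0.234 units [0.007 0.002 0.002] turn -0.000
```

View pics/rest1.png

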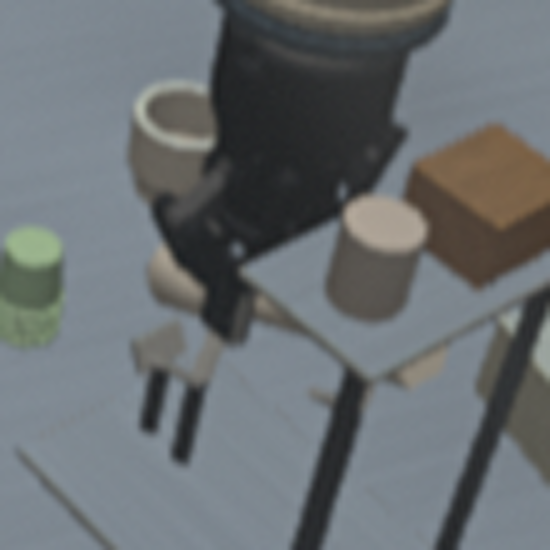

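The head is above the low saddle and the tail is under the shelf, with no contact force. I'll lower it now.

```bash
python3 -m jog '[0.01,0,0,0,0.01,0,0.02,0,0.01,0,0.04,0,0.01,0,0.06,0,0.01,0,0.08,0,0.01,0,0.1,0,0.01,0,0.12,0,0.01,0,0.14,0,0.01,0,0.15,0,0.01,0,0.15,0]'
python3 -m jog '[0,0,0.007,0,0,0,0.013,0,0,0,0.02,0,0,0,0.02,0]'
```

```text
t: 17.75
position: [0.5962, 0.1722, 0.1225]
tcp_rot: [-3.142, 0.0, 0.234]
wrist_force: [1.0, 0.6, -1.5]
finger_gap: 0.235
grip_force: 62.0
t: 18.15
position: [0.5962, 0.1723, 0.1197]
tcp_rot: [3.142, 0.0, 0.234]
wrist_force: [0.4, 0.6, -2.3]
finger_gap: 0.235
grip_force: 62.0
```

```bash
python3 -m jog '[0,0,0.005,0,0,0,0.01,0,0,0,0.01,0]'
python3 -m jog '[0,0,0.007,0,0,0,0.007,0]'
python3 -m jog '[0,0,0.007,0,0,0,0.007,0]'
```

```text
t: 18.45
position: [0.5962, 0.1722, 0.1182]
tcp_rot: [-3.142, 0.0, 0.234]
wrist_force: [0.1, 0.0, -1.9]
finger_gap: 0.238
grip_force: 62.0
t: 18.65
position: [0.5962, 0.1722, 0.1171]
tcp_rot: [3.142, 0.0, 0.234]
wrist_force: [1.3, 0.1, -1.2]
finger_gap: 0.237
grip_force: 62.0
t: 18.85
position: [0.5962, 0.1723, 0.116]
tcp_rot: [-3.142, 0.0, 0.234]
wrist_force: [-0.4, 0.6, -1.8]
finger_gap: 0.237
grip_force: 62.0
```

```bash
python3 -m jog '[0,0,0.007,0,0,0,0.007,0]'
python3 -m jog '[0,0,0.005,0,0,0,0.005,0]'
```

```text
t: 19.05
position: [0.5963, 0.1724, 0.1151]
tcp_rot: [-3.142, -0.0, 0.234]
wrist_force: [-0.7, 0.5, 0.7]
finger_gap: 0.237
grip_force: 62.8
t: 19.25
position: [0.5965, 0.1724, 0.1145]
tcp_rot: [-3.141, -0.0, 0.234]
wrist_force: [-0.6, 1.7, 1.4]
finger_gap: 0.235
grip_force: 63.5
```

```bash
python3 -m jog '[0,0,0.005,0,0,0,0.005,0]'; python3 -m jog '[0,0,0.005,0,0,0,0.005,0]'
```

```text
t: 19.45
position: [0.5966, 0.1725, 0.114]
tcp_rot: [-3.141, -0.001, 0.234]
wrist_force: [-1.8, 2.4, 4.5]
finger_gap: 0.236
grip_force: 64.4
t: 19.65
position: [0.5967, 0.1725, 0.1136]
tcp_rot: [-3.141, -0.001, 0.235]
wrist_force: [-3.9, 1.6, 9.3]
finger_gap: 0.236
grip_force: 65.3
```

```bash
python3 -m jog '[0,0,0,0,0,0,0,0,0,0,0,0,0,0,0,0]' 0.2
python3 -m jog '[0,0,-0.05,0,0,0,-0.1,0,0,0,-0.2,0,0,0,-0.3,0,0,0,-0.45,0,0,0,-0.6,0,0,0,-0.6,0]' -0.3
python3 -m jog '[-0.3,0,-0.1,0,-0.6,0,-0.3,0,-0.9,0,-0.5,0,-1,0,-0.5,0,-1,0,-0.5,0]' -1
python3 - <<'E'
from h import *
s=snap('scene'); t=snap('top'); 
a=cv2.resize(s['pixels'][210:320,330:430,::-1],(400,440),interpolation=cv2.INTER_CUBIC)
b=cv2.resize(t['pixels'][105:215,165:265,::-1],(400,440),interpolation=cv2.INTER_CUBIC)
cv2.imwrite('pics/placed.png',np.hstack([a,b]))
X=np.array([np.cos(.235),np.sin(.235),0]);O=np.array([.61,.1752,0])
for n,x,z in(('head',-.065,.075),('tail',.0736,.155)):
    P=O+X*x+[0,0,z]; print(n,(proj(s,P)-[330,210])*4,(proj(t,P)-[165,105])*4+[400,0])
E
```

```text
t: 20.05
position: [0.5963, 0.1722, 0.1127]
tcp_rot: [3.142, 0.0, 0.234]
wrist_force: [-0.3, 0.4, -1.2]
finger_gap: 0.401
grip_force: 0.0
t: 20.75
position: [0.5978, 0.1726, 0.2066]
tcp_rot: [3.141, -0.005, 0.234]
wrist_force: [1.4, 0.3, -0.8]
finger_gap: 0.646
grip_force: 0.0
t: 21.25
position: [0.4481, 0.137, 0.2792]
tcp_rot: [3.142, -0.001, 0.235]
wrist_force: [-0.7, -0.1, -0.6]
finger_gap: 1.002
grip_force: 0.0
head [101.79831422 159.95173609] [638.15644522 274.88358357]
tail [301.6178531  213.71110955] [568.69993152  43.08023174]
```

View pics/placed.png

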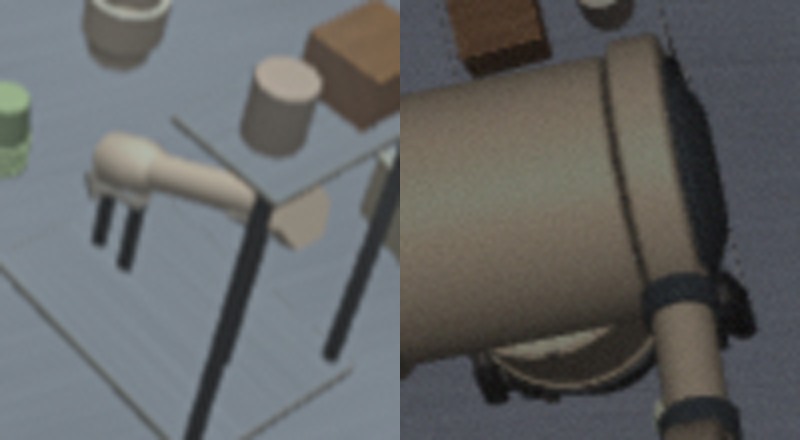

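The pestle lies in both saddles with its tail face at (302,222), against (302,214) expected. Now the mortar.

```bash
python3 go.py .387 .2685 .15 .235
```

```text
t21.4 [0.4506 0.1374 0.2782] yaw 0.234 units [-0.209 -0.948  0.855] turn -0.000
```

```bash
python3 -m jog '[-0.07,-0.3,0,0,-0.14,-0.6,0.05,0,-0.209,-0.9,0.2,0,-0.209,-0.948,0.4,0,-0.209,-0.948,0.65,0,-0.209,-0.948,0.855,0,-0.209,-0.948,0.855,0,-0.209,-0.948,0.855,0]'
python3 go.py .387 .2685 .045 .235
```

```text
t: 22.15
position: [0.3874, 0.2687, 0.1496]
tcp_rot: [3.141, 0.001, 0.234]
wrist_force: [0.4, -0.7, 0.4]
finger_gap: 1.002
grip_force: 0.0
t22.1 [0.3874 0.2687 0.1496] yaw 0.234 units [-0.003  0.001  0.697] turn -0.000
```

```bash
python3 -m jog '[0,0,0.15,0,0,0,0.3,0,0,0,0.45,0,0,0,0.58,0,0,0,0.67,0,0,0,0.697,0,0,0,0.697,0]'
python3 -m jog '[0,0,0,0,0,0,0,0,0,0,0,0,0,0,0,0,0,0,0,0,0,0,0,0,0,0,0,0,0,0,0,0]' 1
python3 -m jog '[0,0,-0.03,0,0,0,-0.1,0,0,0,-0.2,0,0,0,-0.35,0,0,0,-0.55,0,0,0,-0.75,0,0,0,-0.92,0,0,0,-1,0,0,0,-1,0]'
python3 go.py .382 -.2555 .235 .235
```

```text
t: 22.85
position: [0.3877, 0.2688, 0.0458]
tcp_rot: [-3.141, -0.001, 0.234]
wrist_force: [-0.1, 0.2, 0.1]
finger_gap: 1.003
grip_force: 0.0
t: 23.65
position: [0.3875, 0.2688, 0.0465]
tcp_rot: [-3.141, -0.002, 0.234]
wrist_force: [-1.6, -0.8, 20.1]
finger_gap: 0.703
grip_force: 60.0
t: 24.55
position: [0.3874, 0.2688, 0.1973]
tcp_rot: [-3.141, -0.004, 0.235]
wrist_force: [-0.1, 0.5, -2.4]
finger_gap: 0.697
grip_force: 65.4
t24.6 [0.3874 0.2688 0.1973] yaw 0.235 units [-0.848  3.391 -0.251] turn -0.000
```

```bash
cat > fit.py <<'E'
from h import *
from scipy.optimize import least_squares
def fit(s,z,R,c0,lo,hi,tol=.006):
    g=cv2.GaussianBlur(cv2.cvtColor(s['pixels'],cv2.COLOR_RGB2GRAY),(3,3),0); e=cv2.Canny(g,lo,hi)
    u,v=proj(s,[*c0,z]).astype(int); pts=[]
    for b in range(v-35,v+36):
        for a in range(u-35,u+36):
            if e[b,a]: pts.append(onz(s,a,b,z)[:2])
    pts=np.array(pts); c=np.array(c0)
    for tl in (tol,tol*.6,tol*.5):
        k=pts[abs(np.linalg.norm(pts-c,axis=1)-R)<tl]
        if len(k)<6: return None,len(k)
        c=least_squares(lambda q:np.linalg.norm(k-q,axis=1)-R,c,loss='soft_l1',f_scale=.001).x
    res=np.linalg.norm(k-c,axis=1)-R
    return c.round(4),len(k),round(res.std()*1e3,2)
E
python3 - <<'E'
from fit import *
for n in('top','scene'):
    s=snap(n); s['pixels']=np.ascontiguousarray(s['pixels'])
    for lo,hi in((8,20),(15,35),(25,60)):
        print(n,lo,'disc',fit(s,.08,.017,(.382,-.255),lo,hi),'foot',fit(s,.008,.042,(.382,-.2545),lo,hi))
E
```

```text
top 8 disc (array([ 0.3806, -0.2544]), 42, np.float64(1.69)) foot (array([ 0.3821, -0.2538]), 77, np.float64(1.59))
top 15 disc (array([ 0.3819, -0.2539]), 33, np.float64(1.35)) foot (array([ 0.3821, -0.2557]), 59, np.float64(1.41))
top 25 disc (array([ 0.3851, -0.2495]), 9, np.float64(1.23)) foot (array([ 0.3773, -0.2498]), 33, np.float64(0.94))
scene 8 disc (array([ 0.3795, -0.2549]), 19, np.float64(1.18)) foot (array([ 0.385 , -0.2561]), 46, np.float64(1.62))
scene 15 disc (array([ 0.3805, -0.2556]), 19, np.float64(1.55)) foot (array([ 0.3857, -0.2555]), 44, np.float64(1.47))
scene 25 disc (array([ 0.3813, -0.2566]), 17, np.float64(1.46)) foot (array([ 0.3828, -0.2568]), 41, np.float64(1.61))
```

```bash
python3 -m jog '[-0.02,0.08,-0.02,0,-0.05,0.2,-0.06,0,-0.09,0.36,-0.1,0,-0.13,0.52,-0.15,0,-0.17,0.68,-0.2,0,-0.21,0.84,-0.25,0,-0.24,0.96,-0.25,0]'
python3 -m jog '[-0.04,0.16,0,0,-0.08,0.32,0,0,-0.12,0.48,0,0,-0.16,0.64,0,0,-0.2,0.8,0,0,-0.24,0.96,0,0]'
python3 -m jog '[-0.04,0.16,0,0,-0.08,0.32,0,0,-0.12,0.48,0,0,-0.16,0.64,0,0,-0.2,0.8,0,0,-0.23,0.9,0,0,-0.24,0.95,0,0,-0.24,0.95,0,0]'
python3 go.py .382 -.2545 .20 .235
```

```text
t: 25.35
position: [0.3848, 0.1182, 0.2326]
tcp_rot: [3.141, 0.001, 0.234]
wrist_force: [0.2, 0.3, -2.4]
finger_gap: 0.697
grip_force: 65.4
t: 25.95
position: [0.3827, -0.0297, 0.232]
tcp_rot: [-3.141, 0.002, 0.234]
wrist_force: [-0.4, 0.5, -2.7]
finger_gap: 0.698
grip_force: 65.4
t: 26.75
position: [0.3813, -0.1759, 0.2321]
tcp_rot: [-3.141, 0.001, 0.233]
wrist_force: [-0.5, 0.2, -2.5]
finger_gap: 0.697
grip_force: 65.5
t26.8 [ 0.3813 -0.1759  0.2321] yaw 0.233 units [-0.117  0.511  0.214] turn -0.001
```

```bash
python3 -m jog '[-0.03,0.1,0,0,-0.06,0.25,0,0,-0.1,0.4,0.05,0,-0.117,0.49,0.15,0,-0.117,0.516,0.3,0,-0.117,0.516,0.42,0,-0.117,0.516,0.5,0,-0.117,0.516,0.5,0]'
python3 go.py .382 -.2552 .1265 .235
```

```text
t: 27.55
position: [0.3819, -0.2532, 0.1562]
tcp_rot: [-3.139, 0.002, 0.235]
wrist_force: [-0.2, 0.9, -2.5]
finger_gap: 0.696
grip_force: 65.5
t27.6 [ 0.3819 -0.2532  0.1562] yaw 0.235 units [-0.003  0.013  0.198] turn 0.000
```

```bash
python3 -m jog '[0,0.013,0.03,0,0,0.013,0.06,0,0,0.013,0.09,0,0,0.013,0.12,0,0,0.013,0.14,0,0,0.013,0.15,0,0,0.013,0.15,0]'
python3 -m jog '[0,0,0.007,0,0,0,0.013,0,0,0,0.013,0]'
python3 -m jog '[0,0,0.007,0,0,0,0.007,0]'
```

```text
t: 28.25
position: [0.3831, -0.2566, 0.1349]
tcp_rot: [-3.141, 0.0, 0.234]
wrist_force: [-0.3, 0.4, -4.0]
finger_gap: 0.692
grip_force: 65.6
t: 28.55
position: [0.3832, -0.2566, 0.1331]
tcp_rot: [3.142, -0.0, 0.234]
wrist_force: [0.1, -0.2, -2.1]
finger_gap: 0.698
grip_force: 65.6
t: 28.75
position: [0.3832, -0.2566, 0.132]
tcp_rot: [-3.142, 0.0, 0.234]
wrist_force: [0.2, -0.2, -2.5]
finger_gap: 0.696
grip_force: 65.6
```

```bash
python3 go.py .382 -.2552 .1265 .235; python3 -m jog '[0,0,0.005,0,0,0,0.005,0]'; python3 -m jog '[0,0,0.005,0,0,0,0.005,0]'
```

```text
t28.8 [ 0.3832 -0.2566  0.132 ] yaw 0.234 units [-0.005 -0.011  0.037] turn -0.000
t: 28.95
position: [0.3831, -0.2566, 0.1313]
tcp_rot: [-3.142, 0.0, 0.234]
wrist_force: [0.3, 0.3, -2.7]
finger_gap: 0.699
grip_force: 65.6
t: 29.15
position: [0.3832, -0.2566, 0.1305]
tcp_rot: [-3.142, 0.0, 0.234]
wrist_force: [0.5, 0.1, -3.1]
finger_gap: 0.698
grip_force: 65.6
```

Correcting 1.8 mm sideways while lowering further.

```bash
python3 -m jog '[-0.005,-0.011,0.005,0,-0.005,-0.011,0.012,0,-0.005,-0.011,0.012,0]'; python3 -m jog '[0,0,0.005,0,0,0,0.005,0]';  python3 -m jog '[0,0,0.005,0,0,0,0.005,0]'
```

```text
t: 29.45
position: [0.382, -0.2551, 0.1287]
tcp_rot: [-3.141, 0.0, 0.234]
wrist_force: [0.2, 0.1, -3.0]
finger_gap: 0.698
grip_force: 65.6
t: 29.65
position: [0.3821, -0.2552, 0.128]
tcp_rot: [-3.142, 0.0, 0.234]
wrist_force: [1.0, 0.4, -2.3]
finger_gap: 0.695
grip_force: 65.6
t: 29.85
position: [0.382, -0.2552, 0.1272]
tcp_rot: [-3.142, 0.0, 0.234]
wrist_force: [-0.7, -0.1, -3.1]
finger_gap: 0.695
grip_force: 65.6
```

```bash
python3 -m jog '[0,0,0.004,0,0,0,0.004,0]'; python3 -m jog '[0,0,0.004,0,0,0,0.004,0]'
```

```text
t: 30.05
position: [0.3821, -0.2552, 0.1266]
tcp_rot: [3.142, -0.0, 0.234]
wrist_force: [-0.3, 0.1, -2.6]
finger_gap: 0.693
grip_force: 65.7
t: 30.25
position: [0.3821, -0.2552, 0.1265]
tcp_rot: [3.141, -0.0, 0.234]
wrist_force: [-3.1, 1.9, 11.7]
finger_gap: 0.698
grip_force: 67.0
```

```bash
python3 -m jog '[0,0,-0.002,0,0,0,-0.002,0]'; python3 -m jog '[0,0,0,0,0,0,0,0,0,0,0,0,0,0,0,0,0,0,0,0,0,0,0,0]' -1
python3 -m jog '[0,0,-0.1,0,0,0,-0.3,0,0,0,-0.6,0,0,0,-0.9,0,0,0,-0.9,0]'
python3 go.py .3 0 .3 .235
```

```text
t: 30.45
position: [0.3821, -0.2552, 0.1266]
tcp_rot: [3.141, -0.0, 0.234]
wrist_force: [-2.0, 1.4, 6.5]
finger_gap: 0.698
grip_force: 66.2
t: 31.05
position: [0.3821, -0.2552, 0.1264]
tcp_rot: [-3.142, 0.0, 0.234]
wrist_force: [0.6, -0.2, -0.1]
finger_gap: 1.0
grip_force: 0.0
t: 31.55
position: [0.3838, -0.2566, 0.2664]
tcp_rot: [3.135, -0.005, 0.234]
wrist_force: [0.7, 0.6, -0.0]
finger_gap: 1.0
grip_force: 0.0
t31.6 [ 0.3838 -0.2566  0.2664] yaw 0.234 units [-0.146 -1.794 -0.224] turn -0.000
```

Moving clear, then checking both placements numerically.

```bash
python3 -m jog '[-0.1,-0.3,-0.2,0,-0.2,-0.6,-0.22,0,-0.3,-0.9,-0.22,0,-0.3,-0.9,-0.22,0]'
python3 - <<'E'
from fit import *
t=snap('top'); s=snap('scene')
for n,S in(('top',t),('scene',s)):
    S['pixels']=np.ascontiguousarray(S['pixels']); print(n,'mortar rim',fit(S,.138,.030,(.382,-.2552),40,100),'post foot',fit(S,.008,.042,(.382,-.2552),10,25))
X=np.array([np.cos(.235),np.sin(.235),0]);N=np.array([-X[1],X[0],0]);O=np.array([.61,.1752,0])
# pestle in the rest's vertical plane (scene): head side pixels and pommel face
p=s['pixels'].astype(int); m=(p[:,:,0]-p[:,:,2]>12)&(p.sum(2)>300)
for n,x,z in(('head',-.065,.075),('tail',.0736,.155)):
    u,v=proj(s,O+X*x+[0,0,z]).astype(int); W=[]
    for b in range(v-12,v+13):
        for a in range(u-12,u+13):
            if m[b,a]:
                q,d=ray(s,a,b); w=q+d*(N@(O-q))/(N@d); W.append([X@(w-O),w[2]])
    W=np.array(W); sl=W@[.866,.5]-(np.array([-.065,.075])@[.866,.5]); print(n,len(W),'slope ext',np.percentile(sl,[2,98]).round(4),'mean xz',W.mean(0).round(4))
# head end in top view
p=t['pixels'].astype(int); m=(p[:,:,0]-p[:,:,2]>-5)&(p.sum(2)>215); u,v=proj(t,O+X*-.065+[0,0,.075]).astype(int); W=[]
for b in range(v-25,v+12):
    for a in range(u-14,u+14):
        if m[b,a]: w=onz(t,a,b,.083)-O; W.append([X@w,N@w])
W=np.array(W); print('top head x ext',np.percentile(W[:,0],[1,99]).round(4) if len(W) else 0,'y',np.median(W[:,1]) if len(W) else 0,len(W))
E
```

```text
t: 31.95
position: [0.3032, -0.1302, 0.2939]
tcp_rot: [-3.139, 0.001, 0.236]
wrist_force: [-0.2, 0.3, -0.8]
finger_gap: 0.996
grip_force: 0.0
top mortar rim (array([ 0.3741, -0.2701]), 13, np.float64(1.02)) post foot (array([ 0.3846, -0.2524]), 17, np.float64(1.62))
scene mortar rim (array([ 0.3803, -0.2544]), 69, np.float64(0.97)) post foot (array([ 0.3866, -0.2545]), 59, np.float64(1.55))
head 114 slope ext [-0.0037  0.0438] mean xz [-0.05    0.0912]
tail 139 slope ext [0.137  0.1763] mean xz [0.0726 0.1524]
top head x ext [-0.0722  0.0082] y 0.0020763750516823334 292
```

```bash
python3 -m jog '[0,0,0,0,0,0,0,0,0,0,0,0]'; python3 -c "
from rig import r
print(r.finish_job())"
```

```text
t: 32.35
position: [0.3073, -0.1349, 0.2942]
tcp_rot: [-3.141, 0.0, 0.234]
wrist_force: [0.0, 0.4, -0.2]
finger_gap: 1.001
grip_force: 0.0
the job is handed in; nothing more can be done
None
```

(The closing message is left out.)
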